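# Fit and tension a frame-saw blade

### The job

Take the new saw blade with the blue ends from the rack and lay it into the two forks of the orange saw frame, either way round. Then wind the tension wheel clockwise by its red knob until the blade is taut and the wheel feels firm, about 13 N of push at the knob while it turns, and no tighter. Let go, and leave the worn brown blade, the wrench, bottle, can, mug and dark wooden blank where they are.

Things in the scene. Friction and masses are not known exactly. Their poses are not given: they have to be found in the camera images.
- new_blade_mid (a point): Centre of the new blade's strip, 2 mm above its underside. One rigid steel piece, 160 g, 208 mm long along its y: a bright strip 20 mm wide (x), 4 mm thick (z), with a blue cross block at each end, 52 x 14 mm, 10 mm thick, flush below; the blocks' inner faces lie 90 mm either side of the centre. Either way round is the same. Starts on the rack; grasp it across the strip at its centre.
- new_blade: The same blade; origin at the centre of its underside, same axes.
- worn_blade_mid (a point): Centre of the strip of the worn blade: same shape and size as the new one but brown all over. It shares the rack, 84 mm beside the new blade, in either order.
- rack: Fixed blade rack, origin under its centre on the table: a green board 160 x 180 x 12 mm with two wooden bars along its y at x = +-60 mm. The blades lie across the bars along the rack's x, undersides 40 mm above the table; between the bars fingertips may go down to 14 mm above the table.
- seat (a point): Middle of the saw frame, where the centre of the new blade belongs, 62 mm above the table; y runs along the blade towards the wheel, z up. A fork stands at each end: a ledge 60 mm above the table carries two posts 18 mm tall with a 28 mm gap for the strip; the blade's end blocks hang outside the posts, with 5 to 16 mm of play per end. Below the blade the frame is 26 mm high.
- saw_frame: The fixed orange frame, axes as the seat, origin under it on the table: a beam 60 mm wide along y from -145 to +255 mm, and a bow on the +x side, 103 to 127 mm out, 50 mm high. The tail fork's outer post faces are at y = -79 mm give or take 5 mm (not known exactly); it is held by a stiff spring of 20 N per mm.
- carriage: The moving fork; origin at table height under the outer faces of its posts, at y = 75 to 85 mm of the seat at the start. Winding the wheel clockwise moves it along the seat's +y, away from the tail fork, 4 mm per radian. The blade's pull on it is the tension: firm is about 55 N. The wheel angle at which that comes is not known beforehand, it must be felt.
- wheel_axis (a point): Point on the tension wheel's vertical axis at the height of the middle of its knob, 120 mm above the table, at y = 190 mm of the seat. The wheel is a black disc of 120 mm, top at 90 mm. Clockwise from above tightens; it stays where it is left by a constant drag of about 8 N at the knob. Once the blade pulls, the push to turn it grows by 5 to 6 N per radian: firm at 13 N (10.5 to 14), too tight at 15 N.
- knob_mid (a point): Middle of the red knob on the wheel: an upright cylinder of 20 mm diameter from 94 to 140 mm above the table, 50 mm from the wheel's axis. It spins freely on its own pin, so it can be held and carried round in a circle without turning the hand.
- glue: Yellow glue bottle, bystander, 54 mm across, 150 mm tall, origin under its centre.
- wax: Brass can, bystander, 70 mm across, 60 mm tall.
- wrench: Steel wrench 150 mm long lying on the bench, bystander.
- blank_a: Dark wooden turning blank 22 x 130 x 22 mm, bystander.
- mug: White mug, bystander, 80 mm across, 90 mm tall.
Mind the look-alikes: they are no part of the job. What is shaped like the new_blade but green or turquoise is not meant.

How it is judged:
By the outcome, as a careful person would: the job done as asked, in the order asked, and still so for the second after the job is handed in, with the robot touching nothing.
It also fails if it takes over 72 s, if anything falls off the work surface, if the arm or the gripper's body presses on something with over 40 N, if the wrist force passes 120 N, or if a joint passes its speed limit or range.

### The arm

A 6-joint arm with a two-finger parallel gripper is mounted at the origin on the work surface. World frame = base frame: x ahead of the robot, y to its left, z up, the work surface at z = 0. Lengths are in mm, angles in rad, forces in N, time in s.
With the tool pointing down it reaches from about 350 to 775 mm from the base axis. Payload 7.3 kg.
Tool frame: the origin (TCP) lies at the very end of the fingers, on their centre line; the grasp point (between the pads) lies bot.grip_point_offset behind it (bot.grip_point_offset is the distance from the TCP to the grasp point, in mm); z points along the fingers, y is the line along which they close (so a half turn about z gives the same grasp; the last joint's range is limited). The gripper opens to 92 mm and grips with 3 to 60 N. Pads are 19 mm wide; open, the fingers measure 130 mm over their backs; the gripper's body (75 mm by 190 mm) begins 47 mm behind the grasp point.
Start: joints at [-1.269, 0.342, 1.524, -0, 1.275, -0.146], TCP at [227.34, -473.245, 226.741] pointing down, gripper open.
Joint ranges: [-2.53, 2.53], [-0.77, 2.02], [0.04, 2.7], [-1, 4.14], [0.28, 2.66], [-3.11, 3.11]. Speed limits (rad/s): [2.57, 2.57, 3.14, 3.14, 3.14, 3.14].

### API

Orientations are given as [roll, pitch, yaw] about the fixed x, y, z axes, in that order (R = Rz(yaw) Ry(pitch) Rx(roll)).
In Python, from plant import bot gives the robot as it stands. The module is installed in compiled form; this text tells all that it offers.
- The arm moves only by the tool carry_out, never from a script. Its argument "plan" is a list of rows, each an object of numbers: "tx", "ty", "tz": the shift along the world's x, y, z in mm; "rx", "ry", "rz": the turn, a rotation vector about the world's x, y, z in rad. A call has 1 to 12 rows; each row shifts and turns the commanded pose from where the row before left it; what a row does not reach is not made up. A row lasts 1/10 s, in which the tool goes at most 50 mm and 8.59 degrees, less where a joint would pass 70% of its speed; a pose out of reach is approached as far as the arm can. A call with a gripper value outside its range is refused whole. "gripper" is the closure, from 0 (fully open) to 1 (shut), set as the call begins (left out, the last holds). The fingers move at their own pace and stop on an object; the grip force is fixed at half the most. Time passes only in rows, so rows that do not move let the fingers close. It gives the time, the measured TCP pose, the force, the opening and the grip force at its end, in the units of the state.
- bot.get_obs(): the state, without advancing time (a new reading comes with each control period).
- bot.capture(name): name is "side" or "top" or "wrist"; returns the picture (420x560x3 uint8, red, green, blue); there is no depth.
- bot.camera_model(name): a dict with "camera_matrix" (3x3 intrinsics, pixels), "dist" ([k1, k2, p1, p2, k3] as OpenCV has them; the pictures are not rectified), "R" (3x3) and "t" (3): a world point X has camera coordinates R X + t. Camera axes: x right, y down, z forward; pixel columns grow to the right and rows downward; lengths in mm; the calibration is good to about 2 mm. A picture is of the moment at which its call begins: read the wrist's pose just before it. camera_model takes no time and is no camera call; for the wrist camera it gives the pose at the moment of the call.
- bot.close_job(): hands the job in; it is judged then, once.
The state is a dict: "time": time; "joint_positions": joint angles; "dq": joint speeds; "tau": joint torques, N m; "tool_pos": TCP position; "tcp_rot": TCP orientation; "contact_force": force on the tool from outside, world axes, zero at the start; "moment": the same for the moment, N m; "grip_width": finger opening in mm; "finger_force": force on a finger pad.
Only numpy, scipy, OpenCV 4.12 (cv2) and the standard library are available. Lean on these libraries where they do the work, as an engineer would, in place of code of your own. Each camera call takes 0.05 s, during which the arm holds its last target. There are 200 camera calls.

## Working session

There is one attempt and no reset: what is moved stays moved. The work goes in short steps, Python scripts to look and compute and a tool call to move; the robot and the scene stay as the last step left them, time stands still between calls to the robot, and variables do not carry over. Pictures are saved under pics/ and viewed, at most 12 in all, crops included, and the job is handed in when it is done.

Besides the shell and the picture viewer there is one more tool, called after ">>>" as name([rows], argument=value, ...), one row to a line, values as JSON. carry_out: Moves the arm, as the interface text tells. Its arguments: {"type":"object","properties":{"plan":{"type":"array"},"gripper":{"type":"number"}},"required":["plan"]}

```bash
mkdir -p pics; cat > h.py <<'E'
import numpy as np, cv2
from plant import bot
def snap(n,f):
    m=bot.camera_model(n); im=bot.capture(n); cv2.imwrite(f'pics/{f}.png',im[:,:,::-1]); return im,m
def ray(m,px,z):
    K=np.array(m['camera_matrix'],float);d=np.array(m['dist'],float);R=np.array(m['R']);t=np.array(m['t'])
    u=cv2.undistortPoints(np.array(px,float).reshape(-1,1,2),K,d).reshape(-1,2)
    r=np.c_[u,np.ones(len(u))]@R; c=-R.T@t
    z=np.broadcast_to(z,(len(u),))
    return c+r*((z-c[2])/r[:,2])[:,None]
E
python3 - <<'E'
from h import *
a,m=snap('top','top0');b,_=snap('side','side0')
cv2.imwrite('pics/both.png',cv2.resize(np.vstack([a,b])[:,:,::-1],None,fx=.7,fy=.7))
o=bot.get_obs();print({k:np.round(v,3) for k,v in o.items()},bot.grip_point_offset)
E
```

```text
{'time': np.float64(0.1), 'joint_positions': array([-1.269,  0.343,  1.525, -0.   ,  1.275, -0.146]), 'dq': array([ 0.001, -0.001, -0.002,  0.002, -0.   ,  0.   ]), 'tau': array([ 2.0000e-03, -4.3201e+01, -2.4469e+01,  7.2000e-02,  5.3000e-02,
       -0.0000e+00]), 'tool_pos': array([ 227.218, -472.886,  226.132]), 'tcp_rot': array([-3.14 , -0.   ,  0.448]), 'contact_force': array([-0.489, -0.409, -0.399]), 'moment': array([ 0.001, -0.041,  0.028]), 'finger_force': np.float64(0.0), 'grip_width': np.float64(92.085)} 18.8
```

View pics/top0.png

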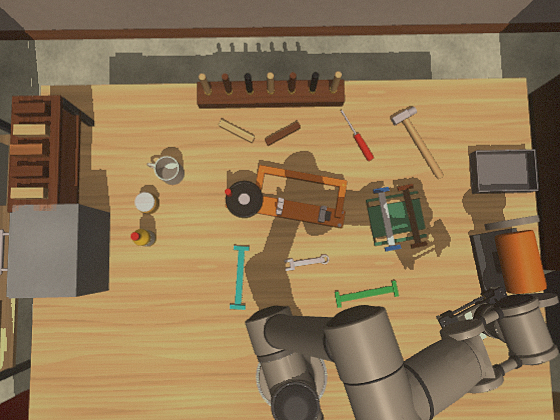

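View pics/side0.png

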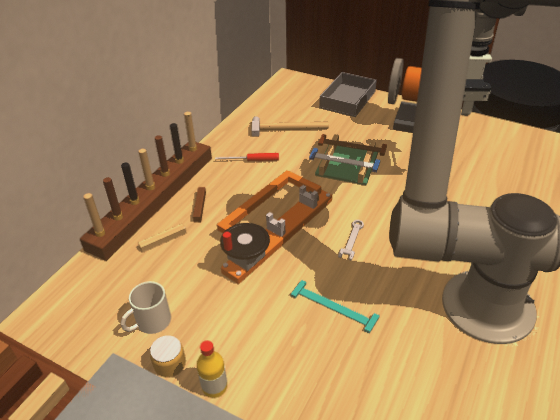

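The top view shows the new blade with blue ends near (380,190) and (391,247) and the brown one to its right. The wheel is near (244,199), the red knob near (229,191), and the forks near (281,206) and (324,213).

```bash
python3 - <<'E'
from h import *
im=cv2.imread('pics/top0.png')[:,:,::-1]
cv2.imwrite('pics/crop0.png',cv2.resize(im[150:270,215:445,::-1],None,fx=3.4,fy=3.4,interpolation=cv2.INTER_CUBIC))
m=bot.camera_model('top')
print(np.round(np.array(m['camera_matrix']),1),np.round(-np.array(m['R']).T@m['t']))
hsv=cv2.cvtColor(np.ascontiguousarray(im),cv2.COLOR_RGB2HSV)
def comps(mask,box,z,name,mn=8):
    M=np.zeros_like(mask);x0,y0,x1,y1=box;M[y0:y1,x0:x1]=mask[y0:y1,x0:x1]
    n,_,s,c=cv2.connectedComponentsWithStats(M)
    for i in range(1,n):
        if s[i,4]>=mn: print(name,s[i],c[i].round(1),ray(m,c[i],z)[0].round(1))
comps(cv2.inRange(hsv,(100,110,50),(125,255,255)),(340,170,440,260),50,'blue')
r=cv2.inRange(hsv,(0,190,120),(4,255,255))|cv2.inRange(hsv,(174,190,120),(180,255,255))
comps(r,(210,170,270,230),130,'red',4)
comps(cv2.inRange(hsv,(0,0,0),(180,255,60)),(215,170,270,225),90,'black',50)
comps(cv2.inRange(hsv,(0,0,110),(180,60,255)),(262,190,345,230),78,'grey',5)
comps(cv2.inRange(hsv,(0,0,110),(180,60,255)),(230,185,260,212),90,'hub',5)
comps(cv2.inRange(hsv,(6,190,120),(15,255,255)),(225,150,350,235),26,'orange',30)
E
```

```text
[[438.5   0.  280.1]
 [  0.  438.5 212.3]
 [  0.    0.    1. ]] [ 387.   42. 1480.]
blue [374 187  15   5  37] [382.6 189. ] [ 604.1 -312.9   50. ]
blue [385 245  16   6  53] [392.4 247.5] [ 411.3 -336.4   50. ]
red [225 189   6   6  27] [227.5 191.1] [594.2 190.  130. ]
black [226 181  37  36 558] [245.3 198.6] [575.3 137.6  90. ]
grey [277 197   7  12  59] [280.3 202.6] [561.7  26.1  78. ]
grey [321 206   6   4  11] [324.  207.7] [ 542.5 -114.3   78. ]
grey [276 209   6   5  23] [278.4 211.3] [533.8  32.6  78. ]
grey [319 210   6  12  41] [321.8 215.7] [ 517.  -106.5   78. ]
hub [238 193  12  12 110] [243.6 198.6] [575.1 143.   90. ]
orange [257 165  29  22 192] [268.2 172.8] [669.9  64.3  26. ]
orange [322 177  24  20 171] [335.7 184.6] [ 625.6 -161.6   26. ]
orange [262 197  15  19 133] [269.2 204.3] [563.1  62.7  26. ]
```

View pics/crop0.png

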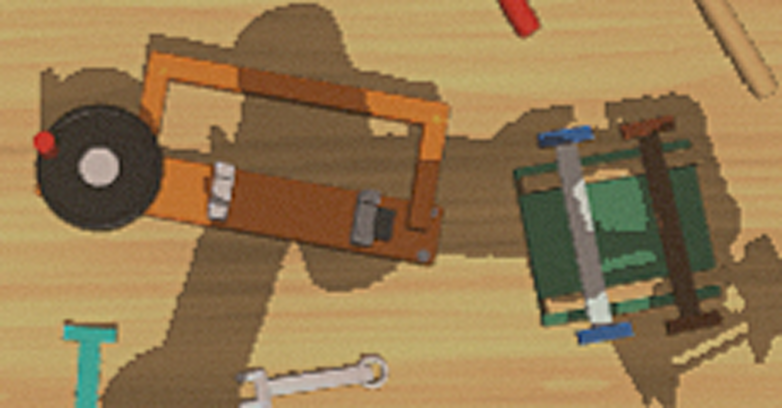

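The crop shows the frame tilted about 0.17 rad, with the bow on its far side. The blade centre works out near (508,-325) at 0.121 rad, and the worn blade lies outside it at lower y. Next I move above the blade.

>>> carry_out([
  {"tx":35,"ty":18.5,"rz":-0.041},
  {"tx":35,"ty":18.5,"rz":-0.041},
  {"tx":35,"ty":18.5,"rz":-0.041},
  {"tx":35,"ty":18.5,"rz":-0.041},
  {"tx":35,"ty":18.5,"rz":-0.041},
  {"tx":35,"ty":18.5,"rz":-0.041},
  {"tx":35,"ty":18.5,"rz":-0.041},
  {"tx":35,"ty":18.5,"rz":-0.041},
  {},
  {},
], gripper=0.3)

```text
invalid input at $.plan[0]: expected keys tx, ty, tz, rx, ry, rz
```

```bash
cat > bl.py <<'E'
from h import *
import sys
o=bot.get_obs();print({k:np.round(o[k],3) for k in('time','tool_pos','tcp_rot','grip_width','contact_force','joint_positions')})
im,m=snap('wrist',sys.argv[1])
hsv=cv2.cvtColor(im,cv2.COLOR_RGB2HSV)
M=cv2.inRange(hsv,(100,110,40),(125,255,255))
n,_,s,c=cv2.connectedComponentsWithStats(M)
for i in range(1,n):
    if s[i,4]>100: print(s[i],c[i].round(1),ray(m,c[i],float(sys.argv[2]))[0].round(1))
E
python3 bl.py w1 50
```

```text
{'time': np.float64(0.1), 'tool_pos': array([ 227.218, -472.886,  226.132]), 'tcp_rot': array([-3.14 , -0.   ,  0.448]), 'grip_width': np.float64(92.085), 'contact_force': array([-0.489, -0.409, -0.399]), 'joint_positions': array([-1.269,  0.343,  1.525, -0.   ,  1.275, -0.146])}
```

View pics/w1.png

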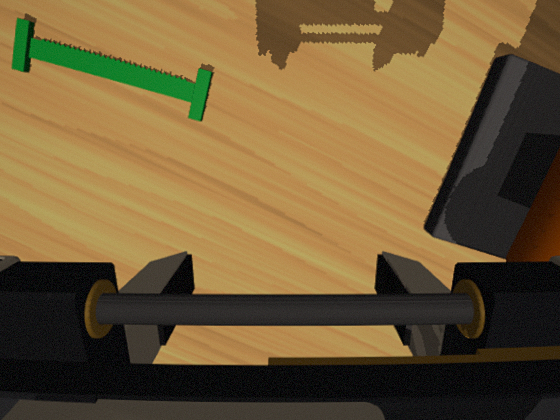

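The wrist view shows only the green look-alike, because the move was refused: every row needs all six keys. I'll stop short of the blade so the camera sees it ahead.

>>> carry_out([
  {"tx":29,"ty":24,"tz":4,"rx":0,"ry":0,"rz":-0.065},
  {"tx":29,"ty":24,"tz":4,"rx":0,"ry":0,"rz":-0.065},
  {"tx":29,"ty":24,"tz":4,"rx":0,"ry":0,"rz":-0.065},
  {"tx":29,"ty":24,"tz":4,"rx":0,"ry":0,"rz":-0.065},
  {"tx":29,"ty":24,"tz":4,"rx":0,"ry":0,"rz":-0.067},
  {"tx":0,"ty":0,"tz":0,"rx":0,"ry":0,"rz":0},
  {"tx":0,"ty":0,"tz":0,"rx":0,"ry":0,"rz":0},
], gripper=0.3)

```text
time: 0.85
tool_pos: [372.6, -352.8, 246.5]
tcp_rot: [-3.142, 0.001, 0.124]
contact_force: [-0.4, -0.3, -0.4]
grip_width: 64.2
finger_force: 0.0
```

```bash
python3 bl.py w2 50
```

```text
{'time': np.float64(0.85), 'tool_pos': array([ 372.591, -352.773,  246.538]), 'tcp_rot': array([-3.142e+00,  1.000e-03,  1.240e-01]), 'grip_width': np.float64(64.238), 'contact_force': array([-0.368, -0.271, -0.386]), 'joint_positions': array([-9.070e-01,  3.050e-01,  1.522e+00, -1.000e-03,  1.315e+00,
        5.400e-01])}
[250 145  50  15 661] [274.8 151.9] [ 409.5 -338.    50. ]
```

View pics/w2.png

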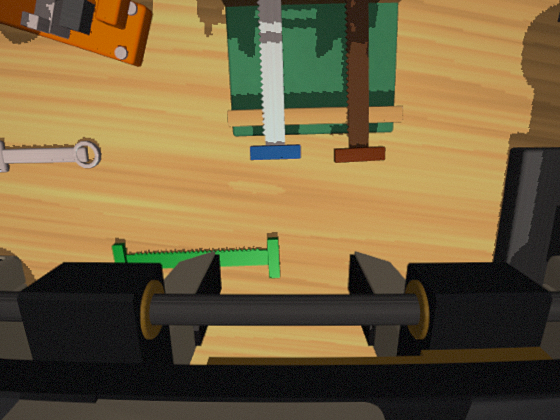

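The wrist view shows the blue end at (275,152), with the strip running up to about (269,5); the worn blade is to the right. I'll measure the strip direction from the centre line.

```bash
python3 - <<'E'
from h import *
im=cv2.imread('pics/w2.png')[:,:,::-1];m=bot.camera_model('wrist')
hsv=cv2.cvtColor(np.ascontiguousarray(im),cv2.COLOR_RGB2HSV)
M=cv2.inRange(hsv,(0,0,90),(180,45,255)); P=[]
for r in range(5,142,3):
    x=np.where(M[r,245:305])[0]
    if len(x)>14: P.append(((x.min()+x.max())/2+245,r))
W=ray(m,P,44.);k=np.polyfit(W[:,0],W[:,1],1);res=W[:,1]-np.polyval(k,W[:,0])
g=abs(res-np.median(res))<1.5;k=np.polyfit(W[g,0],W[g,1],1)
print(len(P),g.sum(),np.arctan(k[0]),np.polyval(k,[411,508]),W[::8].round(1))
E
```

```text
46 46 0.15107809857401147 [-337.8364428  -323.06934492] [[ 544.8 -318.2   44. ]
 [ 523.8 -320.6   44. ]
 [ 502.5 -324.    44. ]
 [ 480.7 -327.4   44. ]
 [ 458.2 -331.    44. ]
 [ 435.1 -334.1   44. ]]
```

>>> carry_out([
  {"tx":33.5,"ty":7.2,"tz":-20,"rx":0,"ry":0,"rz":0.0035},
  {"tx":33.5,"ty":7.2,"tz":-30,"rx":0,"ry":0,"rz":0.0035},
  {"tx":33.5,"ty":7.3,"tz":-30,"rx":0,"ry":0,"rz":0.0035},
  {"tx":33.5,"ty":7.3,"tz":-40,"rx":0,"ry":0,"rz":0.0035},
  {"tx":0,"ty":0,"tz":-30,"rx":0,"ry":0,"rz":0},
  {"tx":0,"ty":0,"tz":-30,"rx":0,"ry":0,"rz":0},
  {"tx":0,"ty":0,"tz":-25,"rx":0,"ry":0,"rz":0},
  {"tx":0,"ty":0,"tz":-18,"rx":0,"ry":0,"rz":0},
  {"tx":0,"ty":0,"tz":0,"rx":0,"ry":0,"rz":0},
  {"tx":0,"ty":0,"tz":0,"rx":0,"ry":0,"rz":0},
])

```text
time: 1.9
tool_pos: [504.0, -325.7, 25.8]
tcp_rot: [-3.141, 0.0, 0.134]
contact_force: [-1.1, -0.0, -0.1]
grip_width: 64.3
finger_force: 0.0
```

>>> carry_out([
  {"tx":0,"ty":0,"tz":0,"rx":0,"ry":0,"rz":0},
  {"tx":0,"ty":0,"tz":0,"rx":0,"ry":0,"rz":0},
  {"tx":0,"ty":0,"tz":0,"rx":0,"ry":0,"rz":0},
  {"tx":0,"ty":0,"tz":0,"rx":0,"ry":0,"rz":0},
  {"tx":0,"ty":0,"tz":0,"rx":0,"ry":0,"rz":0},
  {"tx":0,"ty":0,"tz":0,"rx":0,"ry":0,"rz":0},
  {"tx":0,"ty":0,"tz":0,"rx":0,"ry":0,"rz":0},
  {"tx":0,"ty":0,"tz":0,"rx":0,"ry":0,"rz":0},
], gripper=1)

```text
time: 2.7
tool_pos: [504.7, -324.6, 25.9]
tcp_rot: [3.142, -0.0, 0.135]
contact_force: [-0.9, 1.1, 1.2]
grip_width: 19.4
finger_force: 30.0
```

>>> carry_out([
  {"tx":0,"ty":0,"tz":20,"rx":0,"ry":0,"rz":0},
  {"tx":0,"ty":0,"tz":45,"rx":0,"ry":0,"rz":0},
  {"tx":0,"ty":0,"tz":45,"rx":0,"ry":0,"rz":0},
  {"tx":-14,"ty":30,"tz":36,"rx":0,"ry":0,"rz":0},
  {"tx":-14,"ty":35,"tz":20,"rx":0,"ry":0,"rz":0},
  {"tx":-14,"ty":35,"tz":10,"rx":0,"ry":0,"rz":0},
  {"tx":-14,"ty":35,"tz":10,"rx":0,"ry":0,"rz":0},
  {"tx":-14,"ty":35,"tz":0,"rx":0,"ry":0,"rz":0},
  {"tx":-14,"ty":35,"tz":0,"rx":0,"ry":0,"rz":0},
  {"tx":-14,"ty":35,"tz":0,"rx":0,"ry":0,"rz":0},
  {"tx":-14,"ty":35,"tz":0,"rx":0,"ry":0,"rz":0},
  {"tx":0,"ty":0,"tz":0,"rx":0,"ry":0,"rz":0},
])

```text
time: 3.9
tool_pos: [390.3, -46.3, 211.6]
tcp_rot: [-3.14, 0.002, 0.138]
contact_force: [-0.0, 0.4, -1.9]
grip_width: 19.0
finger_force: 30.0
```

>>> carry_out([
  {"tx":0,"ty":0,"tz":0,"rx":0,"ry":0,"rz":0},
  {"tx":0,"ty":0,"tz":0,"rx":0,"ry":0,"rz":0},
  {"tx":0,"ty":0,"tz":0,"rx":0,"ry":0,"rz":0},
])

```text
time: 4.2
tool_pos: [393.1, -50.5, 211.7]
tcp_rot: [3.141, 0.0, 0.134]
contact_force: [0.2, -0.1, -0.7]
grip_width: 19.2
finger_force: 30.0
```

```bash
python3 bl.py w3 230; python3 -c "
from h import *
m=bot.camera_model('wrist');print(np.round(-np.array(m['R']).T@m['t'],1),np.round(m['R'],3))"
```

```text
{'time': np.float64(4.2), 'tool_pos': array([393.063, -50.469, 211.654]), 'tcp_rot': array([3.141, 0.   , 0.134]), 'grip_width': np.float64(19.228), 'contact_force': array([ 0.238, -0.076, -0.73 ]), 'joint_positions': array([-0.322,  0.119,  1.867, -0.   ,  1.155,  1.116])}
[ 209   29  144   42 5695] [280.7  48.8] [490.4 -35.6 230. ]
[466.4 -40.1 369.4] [[ 0.132 -0.991 -0.   ]
 [-0.952 -0.127  0.279]
 [-0.276 -0.037 -0.96 ]]
```

View pics/w3.png

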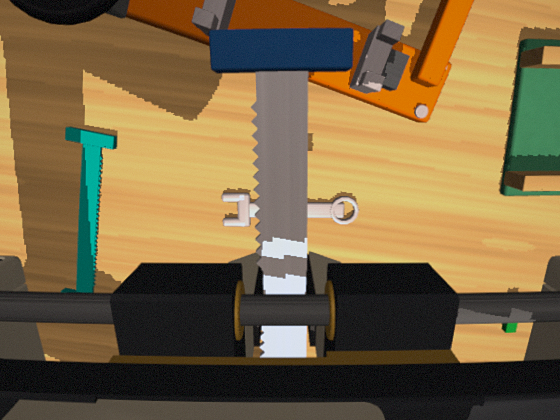

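The wrist view shows the blade well centred in the grip, with the blue end at (281,49), but the frame is cut off at the top. I'll move forward 90 mm and measure it.

>>> carry_out([
  {"tx":30,"ty":3,"tz":0,"rx":0,"ry":0,"rz":0},
  {"tx":30,"ty":3,"tz":0,"rx":0,"ry":0,"rz":0},
  {"tx":30,"ty":4,"tz":0,"rx":0,"ry":0,"rz":0},
  {"tx":0,"ty":0,"tz":0,"rx":0,"ry":0,"rz":0},
  {"tx":0,"ty":0,"tz":0,"rx":0,"ry":0,"rz":0},
  {"tx":0,"ty":0,"tz":0,"rx":0,"ry":0,"rz":0},
])

```text
time: 4.85
tool_pos: [481.8, -40.0, 211.4]
tcp_rot: [-3.141, 0.001, 0.134]
contact_force: [0.4, -0.1, -1.2]
grip_width: 19.0
finger_force: 30.0
```

```bash
python3 - <<'E'
from h import *
im=cv2.imread('pics/w3.png');m=bot.camera_model('wrist');R=np.array(m['R']);
E
python3 bl.py w4 235.8
python3 -c "
import cv2
i=cv2.imread('pics/w4.png');cv2.imwrite('pics/w4c.png',cv2.resize(i[0:270],None,fx=1.42,fy=1.42,interpolation=cv2.INTER_CUBIC))"
```

```text
{'time': np.float64(4.85), 'tool_pos': array([481.815, -39.968, 211.413]), 'tcp_rot': array([-3.141e+00,  1.000e-03,  1.340e-01]), 'grip_width': np.float64(19.028), 'contact_force': array([ 0.363, -0.15 , -1.236]), 'joint_positions': array([-0.241,  0.281,  1.657, -0.   ,  1.205,  1.195])}
[ 210   28  143   44 5778] [280.8  49. ] [578.1 -25.3 235.8]
```

View pics/w4c.png

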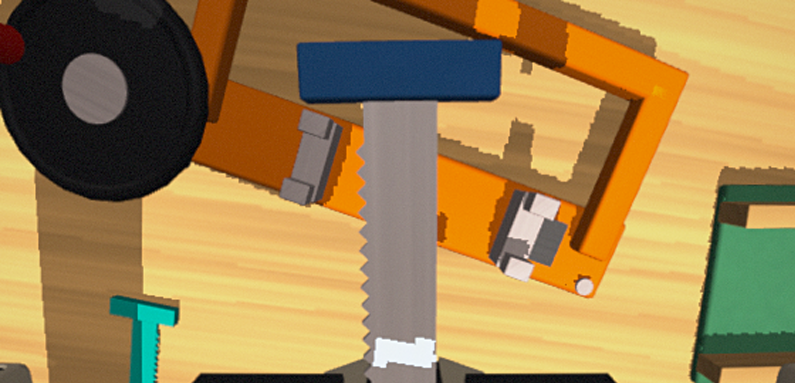

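The view shows the hub at crop (95,88), carriage post tops at (316,123) and (298,190), tail post tops at (541,206) and (517,267), and the bow's outer corner at (687,73). The beam's lower edge runs from (198,160) to (590,297).

```bash
python3 - <<'E'
from h import *
m=bot.camera_model('wrist')
P=np.array([[95,88],[316,123],[298,190],[541,206],[517,267],[198,160],[363,221],[590,297],[687,73],[9,44],[302,42],[499,40],[500,96],[304,99]])/1.42
z=[92,78,78,78,78,26,26,26,50,138,235.5,235.5,235.5,235.5]
W=ray(m,P,np.array(z,float));print(W.round(1))
a=lambda p,q:round(float(np.arctan2(p[1]-q[1],p[0]-q[0])),3)
C=(W[1]+W[2])/2;T=(W[3]+W[4])/2
print('C',C,'T',T,'ang C-T',a(C,T),'hub-T',a(W[0],T),'hub-C',a(W[0],C),'beam',a(W[5],W[7]),a(W[6],W[7]),'posts',a(W[1],W[2]),a(W[3],W[4]))
E
```

```text
[[ 5.745e+02  1.411e+02  9.200e+01]
 [ 5.712e+02  2.250e+01  7.800e+01]
 [ 5.328e+02  2.960e+01  7.800e+01]
 [ 5.427e+02 -1.128e+02  7.800e+01]
 [ 5.048e+02 -1.058e+02  7.800e+01]
 [ 5.403e+02  1.099e+02  2.600e+01]
 [ 5.135e+02 -6.600e+00  2.600e+01]
 [ 4.812e+02 -1.772e+02  2.600e+01]
 [ 6.342e+02 -1.948e+02  5.000e+01]
 [ 5.864e+02  1.535e+02  1.380e+02]
 [ 5.815e+02 -4.000e-01  2.355e+02]
 [ 5.885e+02 -4.920e+01  2.355e+02]
 [ 5.755e+02 -5.180e+01  2.355e+02]
 [ 5.681e+02 -2.100e+00  2.355e+02]]
C [551.98661135  26.03353542  78.        ] T [ 523.78660895 -109.33291966   78.        ] ang C-T 1.365 hub-T 1.371 hub-C 1.377 beam 1.368 1.383 posts -0.183 -0.183
```

>>> carry_out([
  {"tx":6,"ty":0,"tz":0,"rx":0,"ry":0,"rz":0.137},
  {"tx":6,"ty":0,"tz":0,"rx":0,"ry":0,"rz":0.137},
  {"tx":6,"ty":0,"tz":0,"rx":0,"ry":0,"rz":0.137},
  {"tx":6,"ty":0,"tz":-5,"rx":0,"ry":0,"rz":0.137},
  {"tx":6,"ty":0,"tz":-10,"rx":0,"ry":0,"rz":0.137},
  {"tx":6,"ty":0,"tz":-15,"rx":0,"ry":0,"rz":0.137},
  {"tx":6,"ty":-1,"tz":-20,"rx":0,"ry":0,"rz":0.137},
  {"tx":6,"ty":-1,"tz":-20,"rx":0,"ry":0,"rz":0.137},
  {"tx":7,"ty":-2,"tz":-20,"rx":0,"ry":0,"rz":0.137},
  {"tx":0,"ty":0,"tz":0,"rx":0,"ry":0,"rz":0},
  {"tx":0,"ty":0,"tz":0,"rx":0,"ry":0,"rz":0},
  {"tx":0,"ty":0,"tz":0,"rx":0,"ry":0,"rz":0},
])

```text
time: 6.1
tool_pos: [537.8, -43.8, 123.1]
tcp_rot: [3.14, 0.0, 1.365]
contact_force: [0.0, 0.7, -1.5]
grip_width: 19.4
finger_force: 30.0
```

>>> carry_out([
  {"tx":0,"ty":0,"tz":-20,"rx":0,"ry":0,"rz":0},
  {"tx":0,"ty":0,"tz":-20,"rx":0,"ry":0,"rz":0},
  {"tx":0,"ty":0,"tz":-14,"rx":0,"ry":0,"rz":0},
  {"tx":0,"ty":0,"tz":0,"rx":0,"ry":0,"rz":0},
  {"tx":0,"ty":0,"tz":0,"rx":0,"ry":0,"rz":0},
])

```text
time: 6.6
tool_pos: [538.1, -43.7, 68.9]
tcp_rot: [3.14, 0.0, 1.367]
contact_force: [0.8, 0.1, -1.8]
grip_width: 19.2
finger_force: 30.0
```

```bash
python3 - <<'E'
from h import *
a,_=snap('top','top5');b,_=snap('side','side5');w,_=snap('wrist','w5')
f=lambda i,s:cv2.resize(i,s,interpolation=cv2.INTER_CUBIC)
v=np.vstack([np.hstack([f(w[0:210],(400,150)),f(b[150:300,200:380],(400,300))[:150]]),f(b[170:290,200:360],(800,450))])
w2=f(w,(480,360)); s2=f(b[165:285,210:350],(320,274))
out=np.zeros((360,800,3),np.uint8);out[:,:480]=w2;out[:274,480:]=s2
cv2.imwrite('pics/m5.png',out[:,:,::-1])
E
```

```text
(no output)
```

View pics/m5.png

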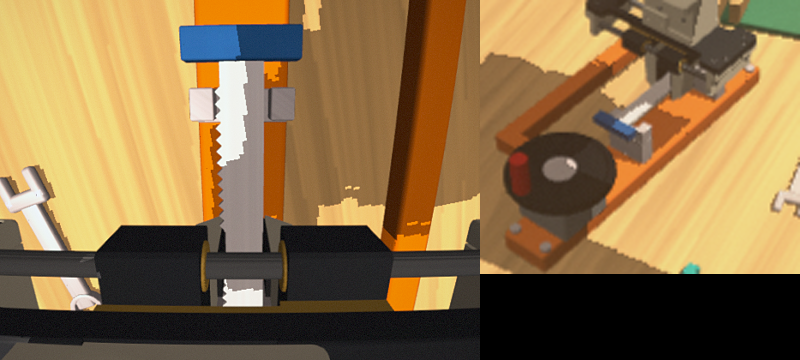

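The strip (crop columns 219–264) sits between the carriage posts (215 and 268), and the blue block is outside them. I'll lower it now.

>>> carry_out([
  {"tx":0,"ty":0,"tz":-7,"rx":0,"ry":0,"rz":0},
  {"tx":0,"ty":0,"tz":-7,"rx":0,"ry":0,"rz":0},
  {"tx":0,"ty":0,"tz":-5,"rx":0,"ry":0,"rz":0},
  {"tx":0,"ty":0,"tz":-3,"rx":0,"ry":0,"rz":0},
  {"tx":0,"ty":0,"tz":0,"rx":0,"ry":0,"rz":0},
  {"tx":0,"ty":0,"tz":0,"rx":0,"ry":0,"rz":0},
])

```text
time: 7.35
tool_pos: [537.4, -43.6, 45.8]
tcp_rot: [-3.141, 0.0, 1.368]
contact_force: [-2.0, 0.2, 3.1]
grip_width: 19.3
finger_force: 30.0
```

>>> carry_out([
  {"tx":0,"ty":0,"tz":0,"rx":0,"ry":0,"rz":0},
  {"tx":0,"ty":0,"tz":0,"rx":0,"ry":0,"rz":0},
  {"tx":0,"ty":0,"tz":0,"rx":0,"ry":0,"rz":0},
  {"tx":0,"ty":0,"tz":0,"rx":0,"ry":0,"rz":0},
  {"tx":0,"ty":0,"tz":10,"rx":0,"ry":0,"rz":0},
  {"tx":0,"ty":0,"tz":30,"rx":0,"ry":0,"rz":0},
  {"tx":0,"ty":0,"tz":45,"rx":0,"ry":0,"rz":0},
  {"tx":0,"ty":0,"tz":45,"rx":0,"ry":0,"rz":0},
  {"tx":0,"ty":0,"tz":15,"rx":0,"ry":0,"rz":0},
  {"tx":0,"ty":0,"tz":0,"rx":0,"ry":0,"rz":0},
  {"tx":0,"ty":0,"tz":0,"rx":0,"ry":0,"rz":0},
], gripper=0.2)

```text
time: 8.45
tool_pos: [537.2, -43.5, 190.5]
tcp_rot: [-3.141, 0.0, 1.368]
contact_force: [-1.2, -0.1, -0.9]
grip_width: 73.4
finger_force: 0.0
```

```bash
python3 bl.py w6 70; python3 - <<'E'
from h import *
a,m=snap('top','top6');b,ms=snap('side','side6')
w=cv2.imread('pics/w6.png')[:,:,::-1];mw=bot.camera_model('wrist')
for im,mm,n in((w,mw,'wrist'),(a,m,'top'),(b,ms,'side')):
    hsv=cv2.cvtColor(np.ascontiguousarray(im),cv2.COLOR_RGB2HSV)
    r=cv2.inRange(hsv,(0,180,60),(4,255,255))|cv2.inRange(hsv,(174,180,60),(180,255,255))
    k,_,s,c=cv2.connectedComponentsWithStats(r)
    for i in range(1,k):
        if s[i,4]>8: print(n,s[i],c[i].round(1),ray(mm,c[i],138.)[0].round(1))
w2=cv2.resize(w,(480,360));s2=cv2.resize(b[165:285,210:350],(320,274),interpolation=cv2.INTER_CUBIC)
out=np.zeros((360,800,3),np.uint8);out[:,:480]=w2;out[:274,480:]=s2
cv2.imwrite('pics/m6.png',out[:,:,::-1])
E
```

```text
{'time': np.float64(8.45), 'tool_pos': array([537.202, -43.51 , 190.487]), 'tcp_rot': array([-3.141,  0.   ,  1.368]), 'grip_width': np.float64(73.352), 'contact_force': array([-1.153, -0.142, -0.891]), 'joint_positions': array([-0.223,  0.399,  1.542, -0.   ,  1.201, -0.02 ])}
[ 250   76   67   18 1188] [283.3  84.5] [555.2  53.3  70. ]
top [354 134  19  26 182] [363.3 146.8] [ 725.2 -236.3  138. ]
top [131 233   8   7  46] [134.6 235.9] [460.2 472.7 138. ]
side [247 153  27   6 135] [260.3 155.7] [ 675.8 -119.   138. ]
side [223 232   7   5  26] [226.  234.1] [595.1 186.5 138. ]
side [201 341  12  11 104] [206.4 346.2] [465.  464.2 138. ]
```

View pics/m6.png

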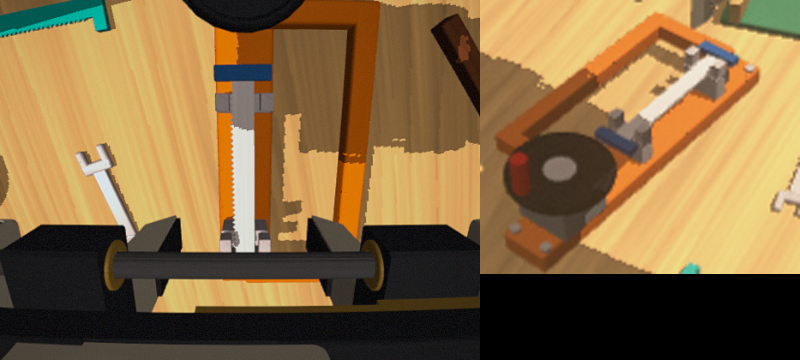

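Both views show the blade lying in both forks with the blue blocks outside the posts. Now I move over the wheel to measure the hub and knob.

>>> carry_out([
  {"tx":8,"ty":33,"tz":0,"rx":0,"ry":0,"rz":0},
  {"tx":8,"ty":33,"tz":0,"rx":0,"ry":0,"rz":0},
  {"tx":8,"ty":33,"tz":0,"rx":0,"ry":0,"rz":0},
  {"tx":9,"ty":34,"tz":0,"rx":0,"ry":0,"rz":0},
  {"tx":0,"ty":0,"tz":0,"rx":0,"ry":0,"rz":0},
  {"tx":0,"ty":0,"tz":0,"rx":0,"ry":0,"rz":0},
  {"tx":0,"ty":0,"tz":0,"rx":0,"ry":0,"rz":0},
])

```text
time: 9.3
tool_pos: [570.2, 88.6, 189.9]
tcp_rot: [-3.14, 0.001, 1.367]
contact_force: [-0.1, -0.2, -0.3]
grip_width: 73.5
finger_force: 0.0
```

```bash
python3 - <<'E'
from h import *
o=bot.get_obs();print(o['time'],np.round(o['tool_pos'],1),np.round(o['contact_force'],1))
w,m=snap('wrist','w7');print(np.round(-np.array(m['R']).T@m['t'],1))
hsv=cv2.cvtColor(w,cv2.COLOR_RGB2HSV)
r=cv2.inRange(hsv,(0,150,60),(5,255,255))|cv2.inRange(hsv,(172,150,60),(180,255,255))
g=cv2.inRange(hsv,(0,0,80),(180,50,255))
for M,z,n in((r,140.,'red'),(g,92.,'grey')):
    k,_,s,c=cv2.connectedComponentsWithStats(M)
    for i in range(1,k):
        if s[i,4]>400: print(n,s[i],c[i].round(1),ray(m,c[i],z)[0].round(1))
E
```

```text
9.3 [570.2  88.6 189.9] [-0.1 -0.2 -0.3]
[584.6 162.4 347.7]
red [ 271   49   35   42 1099] [287.7  68.9] [591.3 187.3 140. ]
grey [ 252  122   50   50 1970] [276.4 146.5] [574.1 142.3  92. ]
grey [ 249  258   60   37 1841] [278.5 274.9] [554.3  41.4  92. ]
grey [266 325  24  33 735] [278.2 340.9] [540.8 -20.5  92. ]
```

View pics/w7.png

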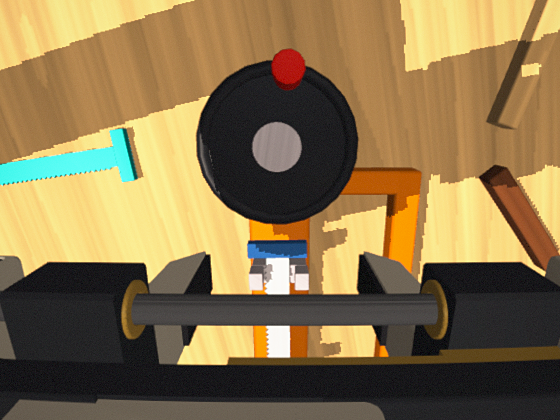

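The wrist view shows the knob top at about (288,67) and the hub at (276,146). That puts the axis at (574.1,142.3) and the knob at about (591.8,189).

>>> carry_out([
  {"tx":7,"ty":33,"tz":0,"rx":0,"ry":0,"rz":0},
  {"tx":7,"ty":33,"tz":0,"rx":0,"ry":0,"rz":0},
  {"tx":7.5,"ty":34.5,"tz":0,"rx":0,"ry":0,"rz":0},
  {"tx":0,"ty":0,"tz":-20,"rx":0,"ry":0,"rz":0},
  {"tx":0,"ty":0,"tz":-25,"rx":0,"ry":0,"rz":0},
  {"tx":0,"ty":0,"tz":-25,"rx":0,"ry":0,"rz":0},
  {"tx":0,"ty":0,"tz":-14,"rx":0,"ry":0,"rz":0},
  {"tx":0,"ty":0,"tz":0,"rx":0,"ry":0,"rz":0},
  {"tx":0,"ty":0,"tz":0,"rx":0,"ry":0,"rz":0},
])

```text
time: 10.25
tool_pos: [592.7, 189.4, 107.5]
tcp_rot: [3.141, -0.0, 1.367]
contact_force: [0.8, -0.0, 0.5]
grip_width: 73.3
finger_force: 0.0
```

>>> carry_out([
  {"tx":0,"ty":0,"tz":0,"rx":0,"ry":0,"rz":0},
  {"tx":0,"ty":0,"tz":0,"rx":0,"ry":0,"rz":0},
  {"tx":0,"ty":0,"tz":0,"rx":0,"ry":0,"rz":0},
  {"tx":0,"ty":0,"tz":0,"rx":0,"ry":0,"rz":0},
  {"tx":0,"ty":0,"tz":0,"rx":0,"ry":0,"rz":0},
  {"tx":0,"ty":0,"tz":0,"rx":0,"ry":0,"rz":0},
  {"tx":0,"ty":0,"tz":0,"rx":0,"ry":0,"rz":0},
  {"tx":0,"ty":0,"tz":0,"rx":0,"ry":0,"rz":0},
], gripper=1)

```text
time: 11.05
tool_pos: [592.8, 189.8, 106.8]
tcp_rot: [3.14, -0.0, 1.368]
contact_force: [3.3, -1.0, -1.9]
grip_width: 19.3
finger_force: 30.0
```

```bash
python3 -c "
import numpy as np
a=1.196-np.arange(85)*0.15;p=50*np.c_[np.cos(a),np.sin(a)]
for i,d in enumerate(np.diff(p,axis=0)[:60]):print(i,round(a[i],2),*d.round(1),end=' | ' if (i+1)%4 else '\n')"
```

```text
0 1.2 6.7 -3.3 | 1 1.05 6.2 -4.2 | 2 0.9 5.5 -5.1 | 3 0.75 4.7 -5.9
4 0.6 3.7 -6.5 | 5 0.45 2.7 -7.0 | 6 0.3 1.6 -7.3 | 7 0.15 0.5 -7.5
8 -0.0 -0.6 -7.5 | 9 -0.15 -1.7 -7.3 | 10 -0.3 -2.8 -7.0 | 11 -0.45 -3.8 -6.5
12 -0.6 -4.7 -5.8 | 13 -0.75 -5.5 -5.1 | 14 -0.9 -6.2 -4.2 | 15 -1.05 -6.8 -3.2
16 -1.2 -7.2 -2.2 | 17 -1.35 -7.4 -1.1 | 18 -1.5 -7.5 0.1 | 19 -1.65 -7.4 1.2
20 -1.8 -7.1 2.3 | 21 -1.95 -6.7 3.3 | 22 -2.1 -6.1 4.3 | 23 -2.25 -5.4 5.2
24 -2.4 -4.6 5.9 | 25 -2.55 -3.7 6.5 | 26 -2.7 -2.7 7.0 | 27 -2.85 -1.6 7.3
28 -3.0 -0.5 7.5 | 29 -3.15 0.7 7.5 | 30 -3.3 1.8 7.3 | 31 -3.45 2.8 6.9
32 -3.6 3.8 6.4 | 33 -3.75 4.8 5.8 | 34 -3.9 5.6 5.0 | 35 -4.05 6.3 4.1
36 -4.2 6.8 3.1 | 37 -4.35 7.2 2.1 | 38 -4.5 7.4 1.0 | 39 -4.65 7.5 -0.1
40 -4.8 7.4 -1.2 | 41 -4.95 7.1 -2.3 | 42 -5.1 6.7 -3.4 | 43 -5.25 6.1 -4.3
44 -5.4 5.4 -5.2 | 45 -5.55 4.6 -5.9 | 46 -5.7 3.6 -6.6 | 47 -5.85 2.6 -7.0
48 -6.0 1.5 -7.3 | 49 -6.15 0.4 -7.5 | 50 -6.3 -0.7 -7.5 | 51 -6.45 -1.8 -7.3
52 -6.6 -2.9 -6.9 | 53 -6.75 -3.9 -6.4 | 54 -6.9 -4.8 -5.8 | 55 -7.05 -5.6 -5.0
56 -7.2 -6.3 -4.1 | 57 -7.35 -6.8 -3.1 | 58 -7.5 -7.2 -2.0 | 59 -7.65 -7.4 -0.9
```

>>> carry_out([
  {"tx":6.7,"ty":-3.3,"tz":0,"rx":0,"ry":0,"rz":0},
  {"tx":6.2,"ty":-4.2,"tz":0,"rx":0,"ry":0,"rz":0},
  {"tx":5.5,"ty":-5.1,"tz":0,"rx":0,"ry":0,"rz":0},
  {"tx":4.7,"ty":-5.9,"tz":0,"rx":0,"ry":0,"rz":0},
  {"tx":3.7,"ty":-6.5,"tz":0,"rx":0,"ry":0,"rz":0},
  {"tx":2.7,"ty":-7.0,"tz":0,"rx":0,"ry":0,"rz":0},
  {"tx":1.6,"ty":-7.3,"tz":0,"rx":0,"ry":0,"rz":0},
  {"tx":0.5,"ty":-7.5,"tz":0,"rx":0,"ry":0,"rz":0},
])

```text
time: 11.85
tool_pos: [625.2, 145.4, 106.9]
tcp_rot: [3.139, -0.005, 1.368]
contact_force: [5.1, 9.3, -3.0]
grip_width: 19.7
finger_force: 30.0
```

>>> carry_out([
  {"tx":-0.1,"ty":-7.5,"tz":0,"rx":0,"ry":0,"rz":0},
  {"tx":-1.2,"ty":-7.3,"tz":0,"rx":0,"ry":0,"rz":0},
  {"tx":-2.8,"ty":-7.0,"tz":0,"rx":0,"ry":0,"rz":0},
  {"tx":-3.8,"ty":-6.5,"tz":0,"rx":0,"ry":0,"rz":0},
  {"tx":-4.7,"ty":-5.8,"tz":0,"rx":0,"ry":0,"rz":0},
  {"tx":-5.5,"ty":-5.1,"tz":0,"rx":0,"ry":0,"rz":0},
  {"tx":-6.2,"ty":-4.2,"tz":0,"rx":0,"ry":0,"rz":0},
  {"tx":-6.8,"ty":-3.2,"tz":0,"rx":0,"ry":0,"rz":0},
  {"tx":-7.2,"ty":-2.2,"tz":0,"rx":0,"ry":0,"rz":0},
  {"tx":-7.4,"ty":-1.1,"tz":0,"rx":0,"ry":0,"rz":0},
])

```text
time: 12.85
tool_pos: [580.0, 93.1, 106.9]
tcp_rot: [3.137, -0.001, 1.367]
contact_force: [8.3, 2.3, -5.8]
grip_width: 19.5
finger_force: 30.0
```

>>> carry_out([
  {"tx":-7.5,"ty":0.1,"tz":0,"rx":0,"ry":0,"rz":0},
  {"tx":-7.4,"ty":1.2,"tz":0,"rx":0,"ry":0,"rz":0},
  {"tx":-7.1,"ty":2.3,"tz":0,"rx":0,"ry":0,"rz":0},
  {"tx":-6.7,"ty":3.3,"tz":0,"rx":0,"ry":0,"rz":0},
  {"tx":-6.1,"ty":4.3,"tz":0,"rx":0,"ry":0,"rz":0},
  {"tx":-5.4,"ty":5.2,"tz":0,"rx":0,"ry":0,"rz":0},
])

```text
time: 13.45
tool_pos: [539.4, 108.3, 106.9]
tcp_rot: [3.138, 0.001, 1.368]
contact_force: [6.3, -5.8, -4.6]
grip_width: 19.3
finger_force: 30.0
```

>>> carry_out([
  {"tx":-4.6,"ty":5.9,"tz":0,"rx":0,"ry":0,"rz":0},
  {"tx":-3.7,"ty":6.5,"tz":0,"rx":0,"ry":0,"rz":0},
  {"tx":-2.7,"ty":7.0,"tz":0,"rx":0,"ry":0,"rz":0},
  {"tx":-1.6,"ty":7.3,"tz":0,"rx":0,"ry":0,"rz":0},
])

```text
time: 13.85
tool_pos: [526.0, 134.7, 106.8]
tcp_rot: [3.14, 0.002, 1.368]
contact_force: [3.5, -7.3, -2.1]
grip_width: 19.5
finger_force: 30.0
```

>>> carry_out([
  {"tx":-0.5,"ty":7.5,"tz":0,"rx":0,"ry":0,"rz":0},
  {"tx":0.7,"ty":7.5,"tz":0,"rx":0,"ry":0,"rz":0},
  {"tx":1.8,"ty":7.3,"tz":0,"rx":0,"ry":0,"rz":0},
  {"tx":2.8,"ty":6.9,"tz":0,"rx":0,"ry":0,"rz":0},
])

```text
time: 14.25
tool_pos: [529.8, 163.8, 106.8]
tcp_rot: [-3.141, 0.003, 1.368]
contact_force: [-0.0, -8.3, 1.4]
grip_width: 18.9
finger_force: 30.0
```

>>> carry_out([
  {"tx":3.8,"ty":6.4,"tz":0,"rx":0,"ry":0,"rz":0},
  {"tx":4.8,"ty":5.8,"tz":0,"rx":0,"ry":0,"rz":0},
  {"tx":5.6,"ty":5.0,"tz":0,"rx":0,"ry":0,"rz":0},
])

```text
time: 14.55
tool_pos: [543.1, 181.2, 106.8]
tcp_rot: [-3.139, 0.004, 1.368]
contact_force: [-3.8, -7.4, 4.6]
grip_width: 19.4
finger_force: 30.0
```

>>> carry_out([
  {"tx":6.3,"ty":4.1,"tz":0,"rx":0,"ry":0,"rz":0},
  {"tx":6.8,"ty":3.1,"tz":0,"rx":0,"ry":0,"rz":0},
  {"tx":7.2,"ty":2.1,"tz":0,"rx":0,"ry":0,"rz":0},
])

```text
time: 14.85
tool_pos: [562.4, 191.3, 106.7]
tcp_rot: [-3.136, 0.003, 1.368]
contact_force: [-9.3, -3.5, 5.7]
grip_width: 19.3
finger_force: 30.0
```

>>> carry_out([
  {"tx":7.4,"ty":1.0,"tz":0,"rx":0,"ry":0,"rz":0},
  {"tx":7.5,"ty":-0.1,"tz":0,"rx":0,"ry":0,"rz":0},
  {"tx":7.4,"ty":-1.2,"tz":0,"rx":0,"ry":0,"rz":0},
])

```text
time: 15.15
tool_pos: [584.1, 192.2, 106.7]
tcp_rot: [-3.135, 0.001, 1.368]
contact_force: [-10.6, 2.1, 7.3]
grip_width: 19.6
finger_force: 30.0
```

>>> carry_out([
  {"tx":4.8,"ty":-1.4,"tz":0,"rx":0,"ry":0,"rz":0},
  {"tx":4.6,"ty":-1.9,"tz":0,"rx":0,"ry":0,"rz":0},
])

```text
time: 15.35
tool_pos: [593.4, 189.6, 106.7]
tcp_rot: [-3.135, 0.0, 1.368]
contact_force: [-11.1, 4.4, 6.5]
grip_width: 19.5
finger_force: 30.0
```

>>> carry_out([
  {"tx":4.4,"ty":-2.3,"tz":0,"rx":0,"ry":0,"rz":0},
])

```text
time: 15.45
tool_pos: [597.7, 187.6, 106.7]
tcp_rot: [-3.135, -0.001, 1.368]
contact_force: [-10.5, 5.6, 6.5]
grip_width: 19.4
finger_force: 30.0
```

>>> carry_out([
  {"tx":4.1,"ty":-2.7,"tz":0,"rx":0,"ry":0,"rz":0},
])

```text
time: 15.55
tool_pos: [601.9, 185.3, 106.7]
tcp_rot: [-3.135, -0.001, 1.368]
contact_force: [-10.5, 5.8, 5.8]
grip_width: 19.7
finger_force: 30.0
```

>>> carry_out([
  {"tx":3.8,"ty":-3.1,"tz":0,"rx":0,"ry":0,"rz":0},
])

```text
time: 15.65
tool_pos: [605.8, 182.6, 106.7]
tcp_rot: [-3.135, -0.002, 1.368]
contact_force: [-10.1, 9.1, 6.1]
grip_width: 19.6
finger_force: 30.0
```

The push is now about 13 N by the average of the last readings, so I release here.

>>> carry_out([
  {"tx":0,"ty":0,"tz":0,"rx":0,"ry":0,"rz":0},
  {"tx":0,"ty":0,"tz":0,"rx":0,"ry":0,"rz":0},
  {"tx":0,"ty":0,"tz":0,"rx":0,"ry":0,"rz":0},
  {"tx":0,"ty":0,"tz":0,"rx":0,"ry":0,"rz":0},
  {"tx":0,"ty":0,"tz":15,"rx":0,"ry":0,"rz":0},
  {"tx":0,"ty":0,"tz":35,"rx":0,"ry":0,"rz":0},
  {"tx":0,"ty":0,"tz":35,"rx":0,"ry":0,"rz":0},
  {"tx":-20,"ty":-40,"tz":15,"rx":0,"ry":0,"rz":0},
  {"tx":-16,"ty":-46,"tz":0,"rx":0,"ry":0,"rz":0},
  {"tx":0,"ty":-10,"tz":0,"rx":0,"ry":0,"rz":0},
  {"tx":0,"ty":0,"tz":0,"rx":0,"ry":0,"rz":0},
  {"tx":0,"ty":0,"tz":0,"rx":0,"ry":0,"rz":0},
], gripper=0.3)

```text
time: 16.85
tool_pos: [572.9, 84.7, 206.7]
tcp_rot: [3.141, -0.001, 1.367]
contact_force: [0.5, -0.2, -0.4]
grip_width: 63.9
finger_force: 0.0
```

```bash
python3 - <<'E'
from h import *
w,m=snap('wrist','w8');b,_=snap('side','side8')
hsv=cv2.cvtColor(w,cv2.COLOR_RGB2HSV)
r=cv2.inRange(hsv,(0,150,60),(5,255,255))|cv2.inRange(hsv,(172,150,60),(180,255,255))
k,_,s,c=cv2.connectedComponentsWithStats(r)
for i in range(1,k):
    if s[i,4]>400:
        p=ray(m,c[i],140.)[0];print(s[i],p.round(1),np.arctan2(p[1]-142.6,p[0]-574.9))
out=np.zeros((360,800,3),np.uint8);out[:,:480]=cv2.resize(w,(480,360));out[:274,480:]=cv2.resize(b[165:285,210:350],(320,274),interpolation=cv2.INTER_CUBIC)
cv2.imwrite('pics/m8.png',out[:,:,::-1])
E
```

```text
[289  57  32  37 942] [603.8 180.1 140. ] 0.9139333140036242
```

View pics/m8.png

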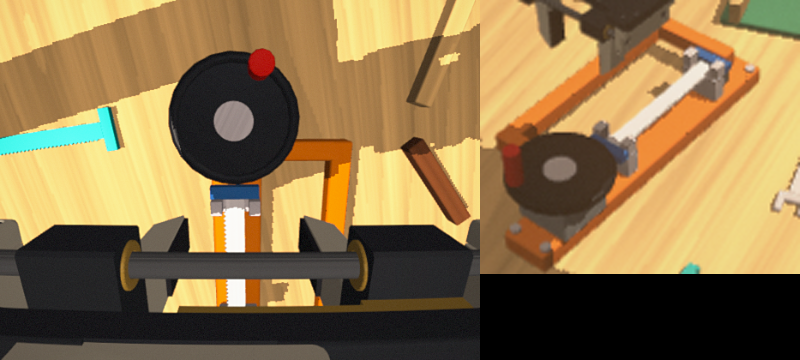

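The blocks are now against the posts at both forks, the knob (crop 262,63) stayed where I left it, and the gripper is clear. Handing in.

```bash
python3 -c "
from plant import bot
print(bot.close_job())"
```

```text
the job is handed in; nothing more can be done
None
```

The blue-ended blade is seated in both forks, the wheel is wound to about 13 N at the knob (last readings 12.0 and 13.6 N), the gripper is clear, and the job was handed in at about 17 s; no verdict came back.

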